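Seat the prototype lens in its alignment nest and clamp it

ROBOT

A 6-joint arm with a two-finger parallel gripper is mounted at the origin on the work surface. World frame = base frame: x ahead of the robot, y to its left, z up, the work surface at z = 0. Lengths are in mm, angles in rad, forces in N, time in s.
With the tool pointing down it reaches from about 300 to 775 mm from the base axis. Payload 14.6 kg.
Tool frame: the origin (TCP) lies at the very end of the fingers, on their centre line; the grasp point (between the pads) lies 19 mm behind it; z points along the fingers, y is the direction in which the jaws open and shut (so a half turn about z gives the same grasp; the last joint's range is limited). The gripper opens to 94 mm and grips with 3 to 60 N. Pads are 16 mm wide; open, the fingers measure 119 mm over their backs; the gripper's body (75 mm by 177 mm) begins 78 mm behind the grasp point.
Start: joints at [-0.067, 0.3, 1.521, -0, 1.321, -0.067], TCP at [549.99, -0.002, 205.446] pointing down, gripper open.
Joint ranges: [-3.03, 3.03], [-0.79, 2.21], [0.23, 2.52], [-1.04, 4.18], [0, 3.07], [-2.55, 2.55]. Speed limits (rad/s): [2.22, 2.22, 2.57, 3.14, 3.14, 3.14].

INTERFACE

Orientations are given as [roll, pitch, yaw] about the fixed x, y, z axes, in that order (R = Rz(yaw) Ry(pitch) Rx(roll)).
In Python, from cell import status, optics, finish_job gives the robot as it stands.
- The arm moves only by the tool apply_moves, never from a script. Its arguments are lists of equal length, an entry for each row: "delta_pos": the shift along the tool's x, y, z in m, a list of three; "twist": the turn about the tool's z in rad; "jaw": the finger opening in m, from 0 to 0.094. In form: {"delta_pos": [[x, y, z], ...], "twist": [twist, ...], "jaw": [jaw, ...]}. A call has 1 to 12 rows; each row is the pose to reach, as a shift and turn from the pose measured when the call began, along the tool's axes at that moment; what a row does not reach only later rows make up. A row lasts 1/8 s, in which the tool goes at most 62.5 mm and 10.7 degrees, less where a joint would pass 70% of its speed; a pose out of reach is approached as far as the arm can. A call with a gripper value outside its range is refused whole. The fingers move at their own pace and stop on an object; "grip_force" is the grip in N (left out, the last holds). Time passes only in rows, so rows that repeat a pose let the fingers close. It gives the time, the measured TCP pose, the force and the opening at its end, in the units of the state.
- status.get_obs(): the state, without advancing time (a new reading comes with each control period).
- optics.snapshot(name): name is "scene" or "side" or "wrist"; returns a dict with "frame" (420x560x3 uint8, blue, green, red), "intrinsics" (3x3 intrinsics, pixels), "R" (3x3) and "t" (3): a world point X has camera coordinates R X + t. Camera axes: x right, y down, z forward; pixel columns grow to the right and rows downward; lengths in mm; the calibration is good to about 2 mm. A picture is of the moment at which its call begins. There is no depth.
- finish_job(): hands the job in, once; it reports no verdict.
The state is a dict: "time_s": time; "q": joint angles; "qd": joint speeds; "joint_torque": joint torques, N m; "ee_pos": TCP position; "eef_rot": TCP orientation; "ft_force": force on the tool from outside, world axes, zero at the start; "ft_torque": the same for the moment, N m; "gripper_width": opening from 0.0 (shut) to 1.0 (fully open).
Only numpy, scipy, OpenCV 4.12 (cv2) and the standard library are available. Lean on these libraries where they do the work, as an engineer would, in place of code of your own. Each camera call takes 0.05 s, during which the arm holds its last target. There are 200 camera calls.

TASK

Gently set the round black lens barrel flat on the plywood nest, glass up, between the clamp and the two screw stops, and with the clamp still back nudge it against the stops until you feel it bear on both. Then slide the clamp up until its sprung nose is felt pressing on the barrel, so that stops and nose hold it at three points, and let go. Never press the barrel harder than about 10 newtons against a stop or the nose, and leave the tape, jar lid and glue bottle where they are.

Things in the scene. Friction and masses are not known exactly. Their poses are not given: they have to be found in the camera images.
- lens_center (a point): Centre of the lens barrel, a loose black plastic cylinder 50 mm in diameter and 24 mm tall (about 120 g) with a slightly domed glass face on top that stands 4 mm higher. It stands upright on the table, glass up (point 12 mm above its underside). It may share the area with a roll of tape and a jar lid.
- seat (a point): Nominal seat: where the centre of the lens barrel would be, midway up it (24 mm above the table), if both stop screws were fully in. +x points from the clamp towards the stops, z up; the clamp slides along y = 0. As the screws are set, the barrel really seats 0 to 13 mm nearer the clamp and up to 6.5 mm to either side. The board is free for it back to x = -35 mm.
- clamp (a joint): How far the clamp has been slid forward (m) towards the stops, along +x of the seat frame, range 0 to 0.072; it starts between 0 and 0.010. It slides stiffly, at about 6 N, and stays where it is left. The free nose meets the seated barrel somewhere between 0.052 and 0.065; then it must go on 1 to 3 mm so that the nose is pressed in.
- clamp_grip (a point): Centre of the clamp's black grip, an upright block on the aluminium clamp body, 20 mm long (along x of the seat frame), 12 mm wide (along y), 30 mm tall; this point is 47 mm above the table, the grip's top 60 mm, its foot 30 mm. It can be pinched across its width from above or pushed from behind. It lies 34 mm behind (-x of) the tip of the nose.
- nose_tip (a point): Tip of the clamp's sprung nose, a steel plunger 10 mm in diameter with a round end that points along +x of the seat frame, 24 mm above the table. It yields 3 mm against a spring of 1.5 N per mm, then is solid.
- nose: The sprung nose itself; its origin lies below the tip, on the board. Axes as the seat.
- lens: The lens barrel; origin at the centre of its underside, z along its axis, up through the glass.
- nest: The nest: a fixed plywood board 200 x 90 mm, its top 12 mm above the table, with two screw stops and a clamp. Origin under the seat at table height, axes as the seat; the board spans x = -155 to +45 and y = -45 to +45 mm. Two aluminium guide strips for the clamp, 10 mm tall, lie at y = +-17 mm from x = -155 to -93 mm.
- tape: Bystander: a pale roll of tape, 72 mm in diameter with a 52 mm hole, 24 mm tall, lying flat. Origin at the centre of its underside.
- jar_lid: Bystander: a flat steel jar lid, 62 mm in diameter, 14 mm tall. Origin at the centre of its underside.
- glue: Bystander: an upright white glue bottle 48 mm in diameter, 130 mm tall. Origin at the centre of its underside.
- stop_left: Fixed aluminium block, 16 x 16 x 22 mm, on the board, its centre 41 mm from the seat, 45 degrees to the left of +x. A slippery steel stop screw, 8 mm thick with a round end, sticks out of it 12 mm above the board, aimed at the seat, by 8 to 17 mm: set differently each time, not measured, and not to be moved. Origin at the block's foot, x away from the seat.
- stop_right: The other, equal block with its own stop screw (set independently, 8 to 17 mm out), 45 degrees to the right of +x from the seat. Origin at the block's foot, x away from the seat. A barrel pushed straight on may hang on one stop only, which then shoves it and the pusher sideways: follow that way, with a small wiggle, until it bears on both.
Mind the look-alikes: they are no part of the job. What is shaped like the lens but pink, purple or turquoise is not meant.

How it is judged:
By the outcome, as a careful person would: the job done as asked, in the order asked, and still so for the second after the job is handed in, with the robot touching nothing.
It also fails if it takes over 72 s, if anything falls off the work surface, if the arm or the gripper's body presses on something with over 40 N, if the wrist force passes 120 N, or if a joint passes its speed limit or range.

## Working session

There is one attempt and no reset: what is moved stays moved. The work goes in short steps, Python scripts to look and compute and a tool call to move; the robot and the scene stay as the last step left them, time stands still between calls to the robot, and variables do not carry over. Pictures are saved under pics/ and viewed, about 8 in all and at most 12, crops included, and the job is handed in when it is done.

Besides the shell and the picture viewer there is one more tool, called after "Request:" as name(argument=value, ...), one argument or row to a line, values as JSON. apply_moves: Moves the arm, as the interface text tells. Its arguments: {"type":"object","properties":{"delta_pos":{"type":"array","items":{"type":"array","items":{"type":"number"}}},"twist":{"type":"array","items":{"type":"number"}},"jaw":{"type":"array","items":{"type":"number"}},"grip_force":{"type":"number"}},"required":["delta_pos","twist","jaw"]}

```bash
mkdir -p pics; ls
cat > h.py <<'E'
import numpy as np, cv2
from cell import status, optics, finish_job
from scipy.spatial.transform import Rotation as Rn
def snap(n,fn=None):
    s=optics.snapshot(n)
    if fn: cv2.imwrite('pics/'+fn,s['frame'])
    return s
def ray(s,u,v,z):
    K,R,t=map(np.array,(s['intrinsics'],s['R'],s['t']))
    c=-R.T@t; d=R.T@np.linalg.solve(K,[u,v,1.]); return c+d*(z-c[2])/d[2]
def proj(s,X):
    p=np.array(s['intrinsics'])@(np.array(s['R'])@np.array(X,float)+np.array(s['t'])); return p[:2]/p[2]
E
python3 - <<'E'
from h import *
import pickle
S={n:snap(n,n+'0.png') for n in('scene','side','wrist')}
pickle.dump(S,open('s0.pkl','wb'))
print(status.get_obs())
for n in S: print(n,-np.array(S[n]['R']).T@S[n]['t'])
im=np.vstack([np.hstack([S['scene']['frame'],S['side']['frame']])])
E
```

```text
pics
{'time_s': 0.15, 'q': array([-6.66016940e-02,  3.00350308e-01,  1.52141051e+00, -1.15234975e-05,
        1.32068997e+00, -6.65832148e-02]), 'qd': array([ 0.00033146, -0.00348188, -0.00114873,  0.00091161, -0.00169049,
       -0.00091949]), 'joint_torque': array([-2.50185103e-04, -5.31960297e+01, -3.52822959e+01,  7.07691838e-02,
        2.35654798e-02, -3.66386917e-05]), 'ee_pos': array([5.49813017e+02, 5.57836495e-03, 2.05024746e+02]), 'eef_rot': array([-3.14073567e+00, -4.59578375e-05,  1.57078068e+00]), 'ft_force': array([1.20783023, 0.85051507, 0.69980828]), 'ft_torque': array([0.03816508, 0.0377782 , 0.05212132]), 'gripper_width': 0.9983414239982682}
scene [1177.13306819 -210.30756939  957.41563061]
side [  439.81644657 -1006.75048611   998.20531619]
wrist [550.09400418  66.43082892 384.57485632]
```

View pics/scene0.png

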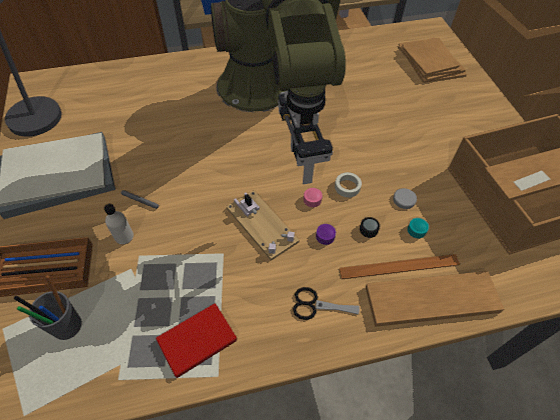

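View pics/side0.png

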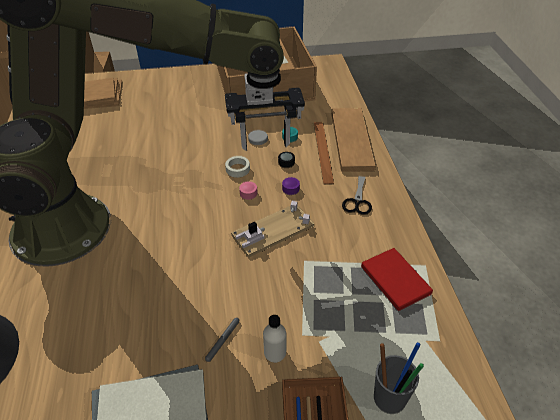

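The black lens barrel is at scene (370,226) and side (286,159). The nest is at scene (262,223) and side (272,232), with its grip at scene (248,201) and its stops near (272,247) and (290,237). I'll enlarge both views to measure.

Run:
```python
from h import *
import pickle
S=pickle.load(open('s0.pkl','rb'))
A=S['scene']['frame'][185:265,220:300]; B=S['side']['frame'][195:265,225:320]
A=cv2.resize(A,None,fx=5,fy=5,interpolation=cv2.INTER_CUBIC);B=cv2.resize(B,(400,295),interpolation=cv2.INTER_CUBIC)
c=np.zeros((400,800,3),np.uint8); c[:,:400]=A; c[:295,400:]=B
cv2.imwrite('pics/crop0.png',c)
# lens dark blobs
for n,(x0,x1,y0,y1) in dict(scene=(352,388,210,243),side=(270,302,145,172)).items():
    f=S[n]['frame'][y0:y1,x0:x1]; m=(f.max(2)<75).astype(np.uint8)
    k,l,st,ce=cv2.connectedComponentsWithStats(m); i=1+st[1:,4].argmax()
    h=cv2.convexHull(cv2.findContours((l==i).astype(np.uint8),0,2)[0][0])
    M=cv2.moments(h); u,v=M['m10']/M['m00']+x0,M['m01']/M['m00']+y0
    print(n,st[i],u,v,ray(S[n],u,v,13))
```

```text
scene [  7   7  21  21 200] 369.0297136682874 227.02377093462994 [628.37763628 172.02743008  13.        ]
side [  8   7  17  16 172] 286.1188271604938 159.4320987654321 [627.87526223 171.51952825  13.        ]
```

View pics/crop0.png

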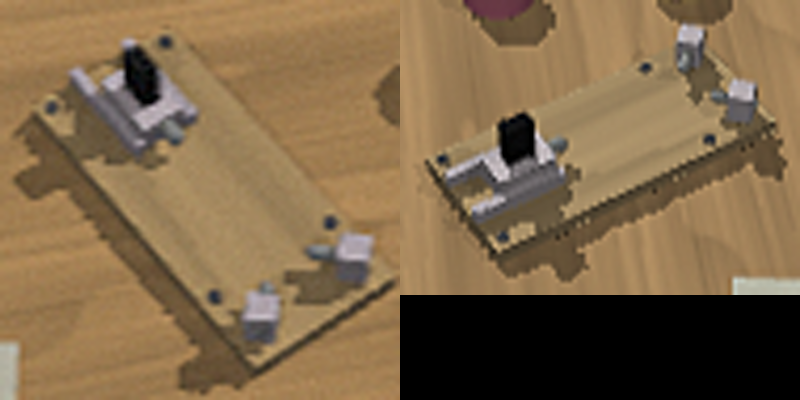

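View pics/wrist0.png

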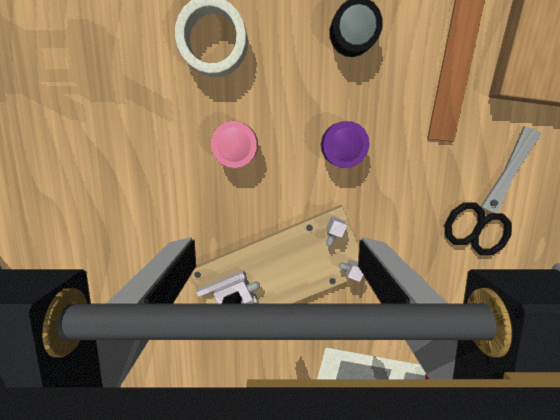

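Run:
```python
from h import *
import pickle
from scipy.optimize import least_squares
S=pickle.load(open('s0.pkl','rb'))
sc=lambda x,y:(220+x/5,185+y/5); sd=lambda x,y:(225+(x-400)/4.21,195+y/4.21)
obs=[('scene',sc(35,112),(-155,-45,12)),('scene',sc(393,278),(45,45,12)),('scene',sc(252,372),(45,-45,12)),
('side',sd(427,160),(-155,45,12)),('side',sd(497,252),(-155,-45,12)),('side',sd(776,125),(45,-45,12)),
('wrist',(341,206),(45,45,12)),('wrist',(192,268),(-155,45,12))]
# scene left-rear corner: which y? try both via residual
def X(p,q):
    c,s=np.cos(p[2]),np.sin(p[2]);return [p[0]+c*q[0]-s*q[1],p[1]+s*q[0]+c*q[1],q[2]]
for n,uv,q in obs: print(n,q,ray(S[n],*uv,12).round(1))
f=lambda p:np.concatenate([(np.array(X(p,q))-ray(S[n],*uv,12))[:2] for n,uv,q in obs])
r=least_squares(f,[560,0,.4],loss='soft_l1'); print(r.x,r.fun.reshape(-1,2).round(1))
print('grip top scene/side',ray(S['scene'],*sc(135,50),60).round(1),ray(S['side'],*sd(516,118),60).round(1))
c,s=np.cos(r.x[2]),np.sin(r.x[2])
for n,uv in(('scene',sc(135,50)),('side',sd(516,118))):
    d=ray(S[n],*uv,60)[:2]-r.x[:2]; print(n,c*d[0]+s*d[1],-s*d[0]+c*d[1])
```

```text
scene (-155, -45, 12) [ 483.3 -174.9   12. ]
scene (45, 45, 12) [626.4 -16.   12. ]
scene (45, -45, 12) [663.  -97.5  12. ]
side (-155, 45, 12) [442.6 -99.5  12. ]
side (-155, -45, 12) [ 477.6 -178.8   12. ]
side (45, -45, 12) [ 659.8 -102.8   12. ]
wrist (45, 45, 12) [624.2 -13.8  12. ]
wrist (-155, 45, 12) [446.9 -90.5  12. ]
[602.90807713 -74.63502748 559.6153795 ] [[-4.4 -3. ]
 [-0.2  0.6]
 [-0.8 -0.4]
 [ 0.2  4.1]
 [ 1.3  0.9]
 [ 2.4  4.9]
 [ 1.9 -1.6]
 [-4.  -4.9]]
grip top scene/side [ 491.1 -120.    60. ] [ 497.5 -117.9   60. ]
scene -120.55968862671757 3.2072737440829897
side -113.95420034620675 2.516695242827744
```

Request:
apply_moves(
  delta_pos=[
    [0.02,0.01,0.01],
    [0.05,0.02,0.02],
    [0.075,0.035,0.04],
    [0.1,0.045,0.06],
    [0.125,0.055,0.08],
    [0.15,0.068,0.1],
    [0.172,0.078,0.12],
    [0.172,0.078,0.13],
    [0.172,0.078,0.13],
  ],
  twist=[0.17,0.34,0.51,0.68,0.85,1.02,1.16,1.16,1.16],
  jaw=[0.094,0.094,0.094,0.094,0.094,0.094,0.094,0.094,0.094],
  grip_force=10,
)

```text
time_s: 1.27
ee_pos: [627.1, 171.4, 74.2]
eef_rot: [-3.141, 0.002, 0.413]
ft_force: [1.0, -0.6, 0.9]
gripper_width: 0.999
```

Request:
apply_moves(
  delta_pos=[
    [0.001,0,0.03],
    [0.001,0,0.055],
    [0.001,0,0.069],
    [0.001,0,0.069],
    [0.001,0,0.069],
    [0.001,0,0.069],
    [0.001,0,0.069],
    [0.001,0,0.069],
    [0.001,0,0.069],
  ],
  twist=[0,0,0,0,0,0,0,0,0],
  jaw=[0.094,0.094,0.094,0.07,0.06,0.052,0.046,0.044,0.044],
  grip_force=10,
)

```text
time_s: 2.4
ee_pos: [628.0, 171.8, 5.5]
eef_rot: [-3.141, 0.002, 0.413]
ft_force: [-0.5, -0.3, 3.3]
gripper_width: 0.532
```

Request:
apply_moves(
  delta_pos=[
    [0,0,-0.02],
    [0,0,-0.06],
    [-0.03,0.025,-0.1],
    [-0.06,0.052,-0.13],
    [-0.095,0.082,-0.15],
    [-0.13,0.112,-0.15],
    [-0.165,0.142,-0.15],
    [-0.2,0.172,-0.15],
    [-0.23,0.198,-0.15],
    [-0.252,0.216,-0.15],
    [-0.252,0.216,-0.15],
  ],
  twist=[0,0,0,0,0,0,0,0,0,0,0],
  jaw=[0.044,0.044,0.044,0.044,0.044,0.044,0.044,0.044,0.044,0.044,0.044],
  grip_force=10,
)

```text
time_s: 3.78
ee_pos: [483.9, -128.5, 157.2]
eef_rot: [3.141, 0.001, 0.411]
ft_force: [-0.1, -0.1, -1.0]
gripper_width: 0.529
```

Run:
```python
from h import *
import pickle
s=snap('wrist','w1.png'); s['obs']=status.get_obs(); pickle.dump(s,open('w1.pkl','wb'))
o=s['obs'];print(o['ee_pos'],o['eef_rot'],o['ft_force'],o['gripper_width'],o['q'])
```

```text
[ 484.31125161 -127.58224417  157.0306602 ] [3.14134569e+00 1.06107587e-03 4.11871632e-01] [ 0.69183445  0.5340199  -0.76245216] 0.5297064211175448 [-3.30234588e-01  2.38407674e-01  1.71680618e+00 -9.69691819e-04
  1.18699411e+00  8.29053352e-01]
```

View pics/w1.png

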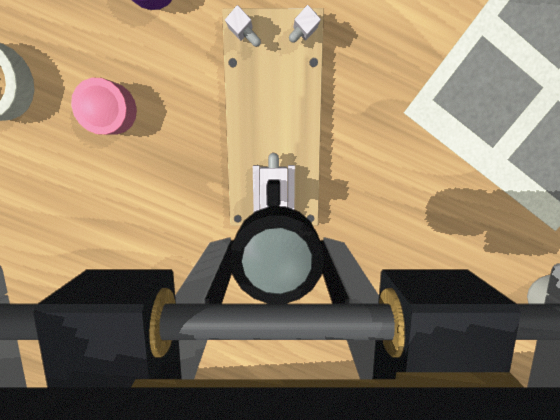

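The wrist view shows the nest straight ahead: front edge at row 9, side edges at columns 224–240 and 315–323, screw tips at (258,44) and (292,40), and nose tip at (273,155). The lens is held glass up.

Run:
```python
from h import *
import pickle
s=pickle.load(open('w1.pkl','rb')); f=s['frame']
g=cv2.cvtColor(f,cv2.COLOR_BGR2LAB).astype(float)
hs=cv2.cvtColor(f,cv2.COLOR_BGR2HSV)
for v in(60,100,140): print(v,[tuple(f[v,c]) for c in (215,222,226,230,234,280,316,320,324,330)])
P={'FL':(224,9,12),'FR':(323,9,12),'L100':(226.5,100,12),'R100':(320,100,12),'blkL':(239,20,34),'blkR':(307,20,34),'tipL':(258,44,24),'tipR':(292,40,24),'nose':(273,154,24),'grip':(274,184,60),'hoL':(232,62,12),'hoR':(314,62,12),'rhL':(238,218,12),'rhR':(310,218,12)}
W={k:ray(s,*p)[:2] for k,p in P.items()}
# fit seat from blocks(41mm @45deg) and front corners
mid=(W['blkL']+W['blkR'])/2; d=W['blkL']-W['blkR']; yaw=np.arctan2(d[1],d[0])-np.pi/2
print('blk dist',np.hypot(*d),'yaw',yaw)
h=W['hoL']-W['rhL'],W['hoR']-W['rhR']; print('yaw holes',[np.arctan2(*x[::-1]) for x in h])
yaw=np.mean([np.arctan2(*x[::-1]) for x in h])
ux=np.array([np.cos(yaw),np.sin(yaw)]);uy=np.array([-ux[1],ux[0]])
seat=mid-ux*29; print('seat by blocks',seat)
for k in W: print(k,W[k].round(1),'seat frame',((W[k]-seat)@ux).round(1),((W[k]-seat)@uy).round(1))
cv2.imwrite('pics/w1c.png',cv2.resize(f[0:240,200:350],None,fx=4,fy=4,interpolation=cv2.INTER_CUBIC)[:600])
# lens centre from wrist image: glass ring
```

```text
60 [(np.uint8(111), np.uint8(158), np.uint8(195)), (np.uint8(115), np.uint8(165), np.uint8(203)), (np.uint8(146), np.uint8(199), np.uint8(226)), (np.uint8(92), np.uint8(91), np.uint8(90)), (np.uint8(92), np.uint8(88), np.uint8(85)), (np.uint8(148), np.uint8(200), np.uint8(226)), (np.uint8(94), np.uint8(93), np.uint8(89)), (np.uint8(137), np.uint8(188), np.uint8(216)), (np.uint8(81), np.uint8(118), np.uint8(145)), (np.uint8(81), np.uint8(113), np.uint8(138))]
100 [(np.uint8(120), np.uint8(172), np.uint8(214)), (np.uint8(122), np.uint8(173), np.uint8(211)), (np.uint8(140), np.uint8(192), np.uint8(221)), (np.uint8(143), np.uint8(193), np.uint8(222)), (np.uint8(144), np.uint8(196), np.uint8(222)), (np.uint8(148), np.uint8(203), np.uint8(227)), (np.uint8(144), np.uint8(197), np.uint8(223)), (np.uint8(127), np.uint8(174), np.uint8(201)), (np.uint8(86), np.uint8(121), np.uint8(149)), (np.uint8(82), np.uint8(122), np.uint8(148))]
140 [(np.uint8(130), np.uint8(185), np.uint8(222)), (np.uint8(115), np.uint8(162), np.uint8(198)), (np.uint8(112), np.uint8(159), np.uint8(194)), (np.uint8(145), np
[... 352 characters left out ...]
673806
yaw holes [np.float64(0.42014956077744176), np.float64(0.40846931077567233)]
seat by blocks [602.16950056 -73.81547946]
FL [625.6 -16. ] seat frame 44.7 43.5
FR [660.6 -96.4] seat frame 44.4 -44.2
L100 [555.2 -46.1] seat frame -31.9 44.3
R100 [ 590.2 -126.6] seat frame -32.2 -43.5
blkL [617.4 -36.2] seat frame 29.1 28.3
blkR [640.  -88.1] seat frame 28.9 -28.3
tipL [608.9 -56.3] seat frame 13.2 13.3
tipR [623.7 -82.2] seat frame 16.3 -16.3
nose [ 527.3 -105.8] seat frame -81.4 0.9
grip [ 506.6 -116. ] seat frame -104.4 -0.2
hoL [588.  -38.6] seat frame 1.2 37.9
hoR [ 617.9 -107.5] seat frame 0.9 -37.2
rhL [453.4 -98.7] seat frame -146.2 37.1
rhR [ 482.7 -166. ] seat frame -146.5 -36.3
```

View pics/w1c.png

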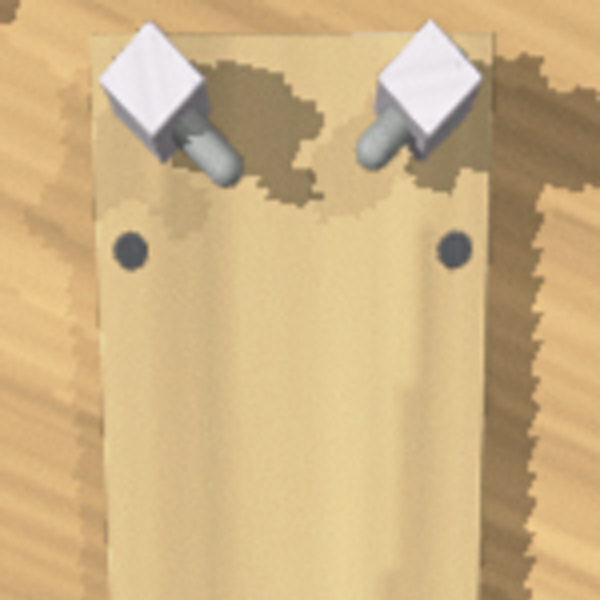

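Request:
apply_moves(
  delta_pos=[
    [0.02,0,0],
    [0.05,0.001,0.0],
    [0.08,0.0015,0.01],
    [0.105,0.0015,0.03],
    [0.1125,0.0015,0.06],
    [0.1125,0.0015,0.09],
    [0.1125,0.0015,0.115],
    [0.1125,0.0015,0.13],
    [0.1125,0.0015,0.133],
    [0.1125,0.0015,0.133],
  ],
  twist=[0,0,0,0,0,0,0,0,0,0],
  jaw=[0.044,0.044,0.044,0.044,0.044,0.044,0.044,0.044,0.044,0.044],
  grip_force=10,
)

```text
time_s: 5.08
ee_pos: [588.4, -83.8, 24.7]
eef_rot: [3.141, 0.0, 0.412]
ft_force: [0.3, -0.4, -0.8]
gripper_width: 0.527
```

```bash
cat > st.py <<'E'
from h import *
import time
def sf(p): 
    d=np.array(p[:2])-[602.0,-73.6]; c,s=np.cos(.412),np.sin(.412); return np.array([c*d[0]+s*d[1],-s*d[0]+c*d[1]])
if __name__=='__main__':
    o=status.get_obs(); F=o['ft_force']; c,s=np.cos(.412),np.sin(.412)
    print('t',round(o['time_s'],2),'seat xy',sf(o['ee_pos']).round(2),'z',o['ee_pos'][2].round(2),'F seat',(c*F[0]+s*F[1]).round(2),(-s*F[0]+c*F[1]).round(2),F[2].round(2),'M',o['ft_torque'].round(3),'yaw',o['eef_rot'][2].round(4),'w',o['gripper_width']*94)
E
python3 st.py;python3 st.py
```

```text
t 5.08 seat xy [-16.57  -3.93] z 24.72 F seat 0.11 -0.43 -0.77 M [ 0.006  0.1   -0.035] yaw 0.4121 w 49.548757178267756
t 5.08 seat xy [-16.57  -3.93] z 24.72 F seat 0.11 -0.43 -0.77 M [ 0.006  0.1   -0.035] yaw 0.4121 w 49.548757178267756
```

Request:
apply_moves(
  delta_pos=[
    [0,0,0.002],
    [0,0,0.004],
    [0,0,0.005],
    [0,0,0.0055],
    [0,0,0.006],
    [0,0,0.0065],
    [0,0,0.0065],
  ],
  twist=[0,0,0,0,0,0,0],
  jaw=[0.044,0.044,0.044,0.044,0.044,0.044,0.044],
  grip_force=10,
)

```text
time_s: 5.95
ee_pos: [588.4, -83.9, 18.2]
eef_rot: [3.141, 0.0, 0.412]
ft_force: [-0.2, 0.2, -0.7]
gripper_width: 0.528
```

Request:
apply_moves(
  delta_pos=[
    [0,0,0.0005],
    [0,0,0.0005],
  ],
  twist=[0,0],
  jaw=[0.044,0.044],
)

```text
time_s: 6.2
ee_pos: [588.3, -83.9, 17.6]
eef_rot: [3.141, 0.0, 0.412]
ft_force: [-0.1, 0.0, -0.7]
gripper_width: 0.527
```

Request:
apply_moves(
  delta_pos=[
    [0,0,0.0005],
    [0,0,0.0005],
  ],
  twist=[0,0],
  jaw=[0.044,0.044],
)

```text
time_s: 6.45
ee_pos: [588.5, -83.9, 17.5]
eef_rot: [3.141, -0.0, 0.412]
ft_force: [-1.2, 0.2, 4.7]
gripper_width: 0.533
```

Request:
apply_moves(
  delta_pos=[
    [0,0,0],
    [0,0,0],
    [0,0,0],
    [0,0,0],
    [0,0,0],
    [0,0,0],
  ],
  twist=[0,0,0,0,0,0],
  jaw=[0.053,0.053,0.05,0.046,0.044,0.044],
  grip_force=7,
)

```text
time_s: 7.2
ee_pos: [588.4, -83.8, 17.4]
eef_rot: [3.141, 0.0, 0.412]
ft_force: [0.1, -0.5, -0.4]
gripper_width: 0.527
```

```bash
python3 st.py
```

```text
t 7.2 seat xy [-16.53  -3.95] z 17.43 F seat -0.13 -0.48 -0.35 M [ 0.052  0.075 -0.01 ] yaw 0.4121 w 49.575377635414696
```

Request:
apply_moves(
  delta_pos=[
    [0.002,0,0],
    [0.004,0,0],
    [0.005,0,0],
    [0.006,0,0],
    [0.006,0,0],
  ],
  twist=[0,0,0,0,0],
  jaw=[0.044,0.044,0.044,0.044,0.044],
)

```text
time_s: 7.82
ee_pos: [594.0, -81.4, 17.4]
eef_rot: [3.141, 0.0, 0.412]
ft_force: [0.7, 0.1, -0.4]
gripper_width: 0.525
```

```bash
python3 st.py
```

```text
t 7.83 seat xy [-10.48  -3.95] z 17.4 F seat 0.72 -0.16 -0.44 M [ 0.128  0.093 -0.005] yaw 0.4122 w 49.392549568487105
```

Request:
apply_moves(
  delta_pos=[
    [0.001,0,0],
    [0.002,0,0],
    [0.002,0,0],
  ],
  twist=[0,0,0],
  jaw=[0.044,0.044,0.044],
)

```text
time_s: 8.2
ee_pos: [595.5, -80.7, 17.4]
eef_rot: [3.141, 0.001, 0.412]
ft_force: [-4.0, -1.5, 1.4]
gripper_width: 0.53
```

Request:
apply_moves(
  delta_pos=[
    [0.0005,0,0],
    [0.001,0,0],
    [0.001,0,0],
  ],
  twist=[0,0,0],
  jaw=[0.044,0.044,0.044],
)

```text
time_s: 8.57
ee_pos: [596.1, -80.5, 17.3]
eef_rot: [3.141, 0.002, 0.412]
ft_force: [-5.5, -1.4, 2.1]
gripper_width: 0.528
```

```bash
python3 st.py
```

```text
t 8.57 seat xy [-8.19 -3.92] z 17.3 F seat -5.58 0.88 2.08 M [-0.322  1.117 -0.014] yaw 0.4121 w 49.59800665815913
```

Request:
apply_moves(
  delta_pos=[
    [0,-0.0007,0],
    [0,-0.0007,0],
  ],
  twist=[0,0],
  jaw=[0.044,0.044],
)

```text
time_s: 8.82
ee_pos: [595.8, -80.1, 17.3]
eef_rot: [3.141, 0.002, 0.412]
ft_force: [-1.9, -4.8, 1.4]
gripper_width: 0.532
```

```bash
python3 st.py
```

```text
t 8.82 seat xy [-8.3  -3.43] z 17.32 F seat -3.7 -3.63 1.44 M [-0.714  0.653  0.024] yaw 0.4121 w 49.9988322567832
```

Request:
apply_moves(
  delta_pos=[
    [0,0.0007,0],
    [0,0.001,0],
    [0,0.001,0],
  ],
  twist=[0,0,0],
  jaw=[0.044,0.044,0.044],
)

```text
time_s: 9.2
ee_pos: [596.0, -80.7, 17.3]
eef_rot: [3.142, 0.002, 0.412]
ft_force: [-5.2, 1.4, 3.4]
gripper_width: 0.53
```

```bash
python3 st.py
```

```text
t 9.2 seat xy [-8.31 -4.07] z 17.3 F seat -4.17 3.32 3.4 M [0.367 0.938 0.021] yaw 0.4121 w 49.819121726085406
```

Request:
apply_moves(
  delta_pos=[
    [0.0003,-0.0003,0],
    [0.0005,-0.0003,0],
    [0.0005,-0.0003,0],
  ],
  twist=[0,0,0],
  jaw=[0.044,0.044,0.044],
)

```text
time_s: 9.57
ee_pos: [596.2, -80.3, 17.3]
eef_rot: [3.141, 0.003, 0.412]
ft_force: [-3.7, -2.4, 1.6]
gripper_width: 0.525
```

```bash
python3 st.py
```

```text
t 9.57 seat xy [-8.01 -3.85] z 17.28 F seat -4.35 -0.69 1.6 M [-0.278  1.059 -0.044] yaw 0.4122 w 49.34449981729328
```

Request:
apply_moves(
  delta_pos=[
    [0,0,0],
    [0,0,0],
    [0,0,0],
    [0,0,0],
    [0,0,-0.03],
    [0,0,-0.08],
    [-0.04,0,-0.13],
    [-0.08,0,-0.15],
    [-0.12,0,-0.15],
    [-0.15,-0.004,-0.15],
    [-0.15,-0.004,-0.15],
  ],
  twist=[0,0,0,0,0,0,0,0,0,0,0],
  jaw=[0.052,0.056,0.07,0.08,0.08,0.08,0.08,0.08,0.06,0.04,0.04],
)

```text
time_s: 10.95
ee_pos: [456.5, -137.1, 168.1]
eef_rot: [3.141, 0.002, 0.411]
ft_force: [0.4, 1.0, -0.0]
gripper_width: 0.565
```

```bash
python3 - <<'E'
from h import *
import pickle
s=snap('wrist','w2.png'); s['obs']=status.get_obs(); pickle.dump(s,open('w2.pkl','wb'))
E
python3 st.py
```

```text
t 11.0 seat xy [-1.5773e+02 -9.0000e-02] z 168.14 F seat 0.65 -0.2 0.64 M [0.06  0.086 0.044] yaw 0.4112 w 49.39981937841969
```

View pics/w2.png

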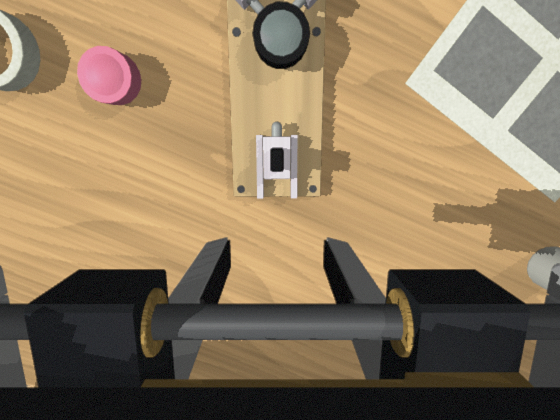

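The lens stands glass up against both stops, centred at (281,34). The grip top is at (277,160) and the nose tip at (277,122).

Run:
```python
from st import *
import pickle
s=pickle.load(open('w2.pkl','rb'));f=s['frame']
m=(f[140:182,262:292].max(2)<60).astype(np.uint8); k,l,st_,ce=cv2.connectedComponentsWithStats(m); print(st_[1:],ce[1:]+[262,140])
for n,p in {'gripc':(277,160,55),'grip_top_rear':(277,172,60),'nose':(277,121.5,24),'glass':(281,34,39)}.items(): print(n,sf(ray(s,*p)).round(1))
m=(f[0:72,250:312].max(2)<60).astype(np.uint8); k,l,st_,ce=cv2.connectedComponentsWithStats(m); i=1+st_[1:,4].argmax(); c=cv2.findContours((l==i).astype(np.uint8),0,2)[0][0]
print(st_[i]); e=cv2.fitEllipse(c); print(e, sf(ray(s,e[0][0]+250,e[0][1],36)))
```

```text
[[  9   9  12  22 263]] [[276.52091255 159.46007605]]
gripc [-114.    -0.3]
grip_top_rear [-124.    -0.2]
nose [-80.1  -0.4]
glass [-8.5 -4. ]
[   3    2   57   67 1384]
((30.898481369018555, 34.56143569946289), (55.28380584716797, 66.1565170288086), 0.46814489364624023) [-8.17343766 -3.91019794]
```

Request:
apply_moves(
  delta_pos=[
    [0.03,0,0.02],
    [0.0437,0,0.06],
    [0.0437,0,0.1],
    [0.0437,0,0.125],
    [0.0437,0,0.132],
    [0.0437,0,0.132],
    [0.0437,0,0.132],
    [0.0437,0,0.132],
    [0.0437,0,0.132],
    [0.0437,0,0.132],
    [0.0437,0,0.132],
  ],
  twist=[0,0,0,0,0,0,0,0,0,0,0],
  jaw=[0.04,0.04,0.04,0.04,0.04,0.03,0.02,0.012,0.008,0.008,0.008],
  grip_force=20,
)

```text
time_s: 12.38
ee_pos: [497.6, -119.2, 36.8]
eef_rot: [3.141, 0.001, 0.411]
ft_force: [-3.0, 3.8, 5.1]
gripper_width: 0.129
```

```bash
python3 st.py
```

```text
t 12.38 seat xy [-1.1394e+02  2.0000e-02] z 36.82 F seat -1.23 4.73 5.13 M [0.963 0.44  0.066] yaw 0.4113 w 12.099215302223012
```

Request:
apply_moves(
  delta_pos=[
    [0.002,-0.0003,-0.0003],
    [0.006,-0.0003,-0.0003],
    [0.01,-0.0003,-0.0003],
    [0.014,-0.0003,-0.0003],
    [0.018,-0.0003,-0.0003],
    [0.022,-0.0003,-0.0003],
    [0.026,-0.0003,-0.0003],
    [0.03,-0.0003,-0.0003],
    [0.034,-0.0003,-0.0003],
    [0.038,-0.0003,-0.0003],
  ],
  twist=[0,0,0,0,0,0,0,0,0,0],
  jaw=[0.008,0.008,0.008,0.008,0.008,0.008,0.008,0.008,0.008,0.008],
)

```text
time_s: 13.62
ee_pos: [531.7, -104.2, 36.9]
eef_rot: [3.141, 0.003, 0.411]
ft_force: [-5.7, -4.3, -2.4]
gripper_width: 0.126
```

```bash
python3 st.py
```

```text
t 13.62 seat xy [-76.7    0.17] z 36.91 F seat -6.91 -1.69 -2.37 M [-0.683  0.943  0.093] yaw 0.4112 w 11.813844564618716
```

Request:
apply_moves(
  delta_pos=[
    [0.002,0,0],
    [0.004,0,0],
    [0.005,0,0],
    [0.0055,0,0],
    [0.006,0,0],
  ],
  twist=[0,0,0,0,0],
  jaw=[0.008,0.008,0.008,0.008,0.008],
)

```text
time_s: 14.25
ee_pos: [536.5, -102.0, 36.9]
eef_rot: [3.142, 0.004, 0.411]
ft_force: [-5.5, -2.5, 0.8]
gripper_width: 0.127
```

```bash
python3 st.py
```

```text
t 14.25 seat xy [-71.38   0.17] z 36.91 F seat -6.04 -0.06 0.83 M [-0.421  0.899  0.063] yaw 0.4111 w 11.915667342681793
```

Request:
apply_moves(
  delta_pos=[
    [0.0006,0,0],
    [0.0012,0,0],
  ],
  twist=[0,0],
  jaw=[0.008,0.008],
)

```text
time_s: 14.5
ee_pos: [537.0, -101.8, 36.9]
eef_rot: [-3.141, 0.006, 0.411]
ft_force: [-5.9, -2.3, 0.5]
gripper_width: 0.126
```

```bash
python3 st.py
```

```text
t 14.5 seat xy [-70.81   0.17] z 36.9 F seat -6.29 0.26 0.53 M [-0.312  0.956  0.021] yaw 0.4111 w 11.88131857716169
```

Request:
apply_moves(
  delta_pos=[
    [0.0006,0,0],
    [0.0012,0,0],
  ],
  twist=[0,0],
  jaw=[0.008,0.008],
)

```text
time_s: 14.75
ee_pos: [537.6, -101.6, 36.9]
eef_rot: [-3.141, 0.007, 0.411]
ft_force: [-5.2, -1.9, 0.5]
gripper_width: 0.126
```

```bash
python3 st.py
```

```text
t 14.75 seat xy [-70.24   0.18] z 36.89 F seat -5.49 0.33 0.48 M [-0.324  0.867  0.147] yaw 0.411 w 11.821691197179758
```

Request:
apply_moves(
  delta_pos=[
    [0.001,0,0],
    [0.0017,0,0],
    [0.0024,0,0],
  ],
  twist=[0,0,0],
  jaw=[0.008,0.008,0.008],
)

```text
time_s: 15.12
ee_pos: [539.2, -100.8, 36.9]
eef_rot: [-3.141, 0.008, 0.411]
ft_force: [-5.1, -1.4, 0.1]
gripper_width: 0.127
```

```bash
python3 st.py
```

```text
t 15.12 seat xy [-68.44   0.19] z 36.92 F seat -5.19 0.75 0.13 M [-0.406  0.879  0.108] yaw 0.4109 w 11.896413449326463
```

Request:
apply_moves(
  delta_pos=[
    [0.0007,0,0],
    [0.0014,0,0],
  ],
  twist=[0,0],
  jaw=[0.008,0.008],
)

```text
time_s: 15.38
ee_pos: [539.9, -100.5, 36.9]
eef_rot: [-3.14, 0.01, 0.411]
ft_force: [-6.1, -2.6, 0.5]
gripper_width: 0.125
```

```bash
python3 st.py
```

```text
t 15.38 seat xy [-67.66   0.19] z 36.9 F seat -6.65 0.06 0.5 M [-0.317  0.842  0.035] yaw 0.4109 w 11.725937220879139
```

Request:
apply_moves(
  delta_pos=[
    [0.0007,0,0],
    [0.0014,0,0],
  ],
  twist=[0,0],
  jaw=[0.008,0.008],
)

```text
time_s: 15.62
ee_pos: [540.6, -100.2, 36.9]
eef_rot: [-3.14, 0.011, 0.411]
ft_force: [-5.7, -2.1, 0.8]
gripper_width: 0.125
```

```bash
python3 st.py
```

```text
t 15.62 seat xy [-66.91   0.19] z 36.92 F seat -6.06 0.31 0.81 M [-0.378  0.863  0.092] yaw 0.4108 w 11.722554697436362
```

Request:
apply_moves(
  delta_pos=[
    [0.0007,0,0],
    [0.0014,0,0],
  ],
  twist=[0,0],
  jaw=[0.008,0.008],
)

```text
time_s: 15.88
ee_pos: [541.3, -99.9, 36.9]
eef_rot: [-3.14, 0.013, 0.411]
ft_force: [-5.7, -2.1, 0.5]
gripper_width: 0.125
```

```bash
python3 st.py
```

```text
t 15.88 seat xy [-66.13   0.21] z 36.91 F seat -6.08 0.32 0.47 M [-0.34   0.904  0.068] yaw 0.4108 w 11.737368027340889
```

Request:
apply_moves(
  delta_pos=[
    [0.0007,0,0],
    [0.0014,0,0],
  ],
  twist=[0,0],
  jaw=[0.008,0.008],
)

```text
time_s: 16.12
ee_pos: [542.0, -99.6, 36.9]
eef_rot: [-3.139, 0.014, 0.411]
ft_force: [-6.4, -2.5, 0.6]
gripper_width: 0.124
```

```bash
python3 st.py
```

```text
t 16.12 seat xy [-65.39   0.2 ] z 36.9 F seat -6.85 0.24 0.6 M [-0.456  0.983  0.067] yaw 0.4108 w 11.649994631408807
```

Request:
apply_moves(
  delta_pos=[
    [0.0007,0,0],
    [0.0014,0,0],
  ],
  twist=[0,0],
  jaw=[0.008,0.008],
)

```text
time_s: 16.38
ee_pos: [542.6, -99.3, 36.9]
eef_rot: [-3.139, 0.016, 0.411]
ft_force: [-7.2, -3.5, 1.0]
gripper_width: 0.131
```

```bash
python3 st.py
```

```text
t 16.38 seat xy [-64.71   0.2 ] z 36.89 F seat -8.01 -0.3 0.97 M [-0.465  1.077  0.124] yaw 0.4108 w 12.276706270981029
```

Request:
apply_moves(
  delta_pos=[
    [0.0007,0,0],
    [0.0014,0,0],
  ],
  twist=[0,0],
  jaw=[0.008,0.008],
)

```text
time_s: 16.62
ee_pos: [543.2, -99.1, 36.9]
eef_rot: [-3.139, 0.017, 0.411]
ft_force: [-8.1, -2.4, 2.1]
gripper_width: 0.126
```

```bash
python3 st.py
```

```text
t 16.62 seat xy [-64.1    0.22] z 36.91 F seat -8.39 1.07 2.08 M [-0.564  1.242  0.102] yaw 0.4108 w 11.890453125046822
```

Request:
apply_moves(
  delta_pos=[
    [0.0006,0,0],
    [0.0011,0,0],
  ],
  twist=[0,0],
  jaw=[0.008,0.008],
)

```text
time_s: 16.88
ee_pos: [543.4, -99.0, 36.9]
eef_rot: [-3.138, 0.019, 0.411]
ft_force: [-6.9, -3.8, 2.7]
gripper_width: 0.125
```

```bash
python3 st.py
```

```text
t 16.88 seat xy [-63.84   0.23] z 36.89 F seat -7.86 -0.67 2.67 M [-0.555  1.242  0.017] yaw 0.4109 w 11.778563382803544
```

Request:
apply_moves(
  delta_pos=[
    [0,0,0],
    [0,0,0],
  ],
  twist=[0,0],
  jaw=[0.008,0.008],
)

```text
time_s: 17.12
ee_pos: [543.4, -99.0, 36.9]
eef_rot: [-3.138, 0.019, 0.411]
ft_force: [-2.0, -0.3, -2.5]
gripper_width: 0.129
```

```bash
python3 st.py
```

```text
t 17.12 seat xy [-63.89   0.21] z 36.91 F seat -1.96 0.58 -2.52 M [-0.162  0.156  0.042] yaw 0.4109 w 12.089774443417753
```

Request:
apply_moves(
  delta_pos=[
    [0,0,0],
    [0,0,0],
    [0,0,0],
    [0,0,-0.03],
    [0,0,-0.07],
    [-0.03,0,-0.12],
    [-0.07,0,-0.13],
    [-0.09,0,-0.13],
    [-0.09,0,-0.13],
  ],
  twist=[0,0,0,0,0,0,0,0,0],
  jaw=[0.016,0.024,0.032,0.036,0.036,0.036,0.036,0.036,0.036],
)

```text
time_s: 18.25
ee_pos: [463.0, -134.7, 169.1]
eef_rot: [-3.139, 0.019, 0.41]
ft_force: [0.4, -0.3, 0.7]
gripper_width: 0.384
```

```bash
python3 - <<'E'
from st import *
s=snap('wrist'); f=s['frame']; b=snap('side')['frame']; a=snap('scene')['frame']
c=np.zeros((600,800,3),np.uint8); c[:,:400]=cv2.resize(f[0:240,200:360],(400,600),interpolation=cv2.INTER_CUBIC)
c[:300,400:]=cv2.resize(b[195:265,225:320],(400,300),interpolation=cv2.INTER_CUBIC); c[300:,400:]=cv2.resize(a[185:265,220:327],(400,300),interpolation=cv2.INTER_CUBIC)
cv2.imwrite('pics/end.png',c); cv2.imwrite('pics/wend.png',f)
E
python3 st.py
```

```text
t 18.4 seat xy [-1.5072e+02 -1.2000e-01] z 168.5 F seat 0.38 0.15 0.48 M [0.054 0.074 0.052] yaw 0.4111 w 35.99441990204328
```

View pics/end.png

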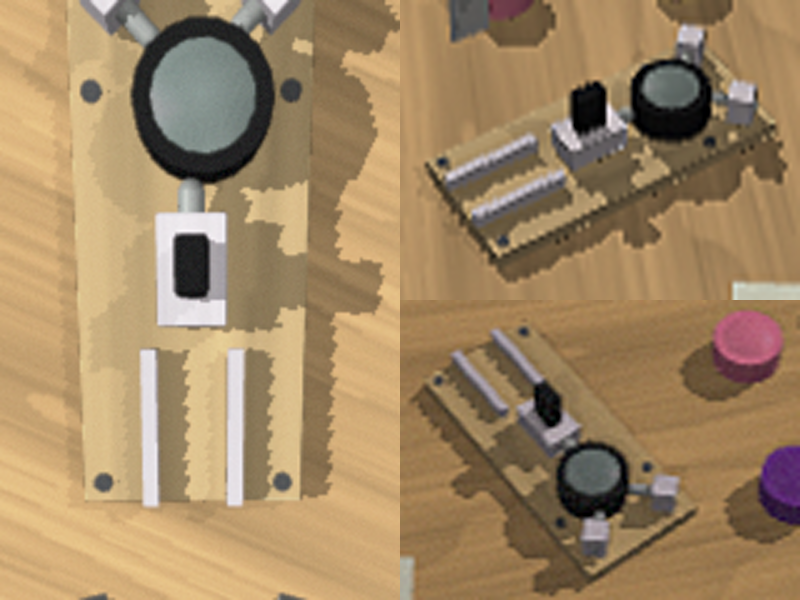

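The final views show the barrel flat and glass up, touching both screws, with the nose against its back edge and the gripper clear. I'll do one numeric check, then hand in.

Run:
```python
from st import *
s=snap('wrist');f=s['frame']
g=sf(ray(s,276.4,106,55)); 
m=(f[0:80,245:320].max(2)<60).astype(np.uint8); k,l,t,ce=cv2.connectedComponentsWithStats(m); i=1+t[1:,4].argmax(); e=cv2.fitEllipse(cv2.findContours((l==i).astype(np.uint8),0,2)[0][0])
L=sf(ray(s,e[0][0]+245,e[0][1],34)); print('grip',g,'lens',L,'press',g[0]+34-(L[0]-29.75+5))
finish_job()
```

```text
grip [-62.61425381   0.4186704 ] lens [-7.03932145 -3.84808282] press 3.1750676427114186
the job is handed in; nothing more can be done
```

The lens barrel is set flat, glass up, on the nest against both stop screws, with the clamp nose pressing on it. I let go and handed the job in at about 18 s.

- **Setting down:** the barrel touched the board at about 5 N. I then nudged it forward with a light grip and wiggled it sideways.
- **Stops:** each stop pushed back in turn at about 5 N. At rest both were bearing, at an estimated 2.5–3 N each. The highest sideways reading was about 5.6 N, under the 10 N limit.
- **Clamp:** it slid at about 6 N, and the force began to rise near 49 mm of travel. I went on about 2 mm, to a total push of about 8–8.4 N. That is about 2 N from the nose, or 1.5–2 mm of press. I unloaded the arm before opening the fingers, and the clamp stayed put.

**Last checks:** the final pictures show the barrel flat and touching both screws and the nose. The gripper is clear of everything, and I never touched the tape, jar lid or glue bottle.

**Disagreement:** a last camera-only estimate gave 3.2 mm of nose press, just over the 3 mm upper limit. The camera calibration is only good to about 2 mm, so I trusted the force and travel figures instead.

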